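# Flip the inspection tags of the passed parts to green

## Robot

A 6-joint arm with a two-finger parallel gripper is mounted at the origin on a cart in front of the work surface, level with it; the furniture and walls round the work are solid. World frame = base frame: x ahead of the robot, y to its left, z up, the work surface at z = 0. Lengths are in mm, angles in rad, forces in N, time in s.
With the tool pointing down it reaches from about 350 to 775 mm from the base axis. Payload 7.3 kg.
Tool frame: the origin (TCP) lies midway between the tips of the shut fingers; the grasp point (between the pads) lies 19 mm behind it; z points along the fingers, y is the line along which they close (so a half turn about z gives the same grasp; the last joint's range is limited). The gripper opens to 92 mm and grips with 3 to 60 N. Pads are 19 mm wide; open, the fingers measure 130 mm over their backs; the gripper's body (75 mm by 190 mm) begins 47 mm behind the grasp point.
Start: joints at [-1.457, 0.342, 1.524, -0, 1.275, -0.146], TCP at [134.888, -507.396, 226.741] pointing down, gripper open.
Joint ranges: [-2.53, 2.53], [-0.77, 2.02], [0.04, 2.7], [-1, 4.14], [0.28, 2.66], [-3.11, 3.11]. Speed limits (rad/s): [2.57, 2.57, 3.14, 3.14, 3.14, 3.14].

## Interface

Orientations are given as a rotation vector (axis times angle).
In Python, from workcell import manip gives the robot as it stands.
- The arm moves only by the tool carry_out, never from a script. Its argument "increments" is a list of rows, each a list of 7 numbers: the shift along the tool's x, y, z in mm, then the turn, a rotation vector about the tool's x, y, z in degrees, then the opening, from -1 (shut) to 1 (fully open). In form: [[x, y, z, wx, wy, wz, hand], ...]. A call has 1 to 12 rows; each row is the pose to reach, as a shift and turn from the pose commanded when the call began, along the tool's axes at that moment; what a row does not reach only later rows make up. A row lasts 1/12 s, in which the tool goes at most 41.7 mm and 7.16 degrees, less where a joint would pass 70% of its speed; a pose out of reach is approached as far as the arm can. A call with a gripper value outside its range is refused whole. The fingers move at their own pace and stop on an object; the grip force is fixed at half the most. Time passes only in rows, so rows that repeat a pose let the fingers close. It gives the time, the measured TCP pose, the force, the opening and the grip force at its end, in the units of the state.
- manip.read_state(): the state, without advancing time (a new reading comes with each control period).
- manip.camera(name): name is "scene" or "top" or "wrist"; returns the picture (420x560x3 uint8, red, green, blue); there is no depth.
- manip.camera_model(name): a dict with "vertical_fov" (degrees; the focal length in pixels is half the picture's height over the tangent of half this angle, whatever the lens; pixels are square), "cx", "cy" (the principal point, pixels), "rvec" (rotation vector, rad) and "tvec" (3), from world to camera coordinates, as OpenCV has them; the wrist camera has in their place "tool_from_camera" (4x4, takes a point from camera to tool coordinates, whose origin is the TCP and whose axes are the flange's). Camera axes: x right, y down, z forward; pixel columns grow to the right and rows downward; lengths in mm; the calibration is good to about 2 mm. A picture is of the moment at which its call begins: read the wrist's pose just before it. camera_model takes no time and is no camera call.
- manip.hand_in(): hands the job in; it is judged then, once.
The state is a dict: "clock": time; "joints": joint angles; "joint_velocities": joint speeds; "joint_efforts": joint torques, N m; "ee_pos": TCP position; "eef_rot": TCP orientation; "wrist_force": force on the tool from outside, world axes, zero at the start; "wrist_torque": the same for the moment, N m; "opening": opening from 0.0 (shut) to 1.0 (fully open); "grip_force": force on a finger pad.
Only numpy, scipy, OpenCV 4.12 (cv2) and the standard library are available. Lean on these libraries where they do the work, as an engineer would, in place of code of your own. Each camera call takes 0.05 s, during which the arm holds its last target. There are 200 camera calls.

## Task

The piston and the valve spring on the inspection board have passed inspection; the gear has not. With a fingertip, gently flip the hinged tag behind the piston and the one behind the valve spring right over, so that each lies flat with its green face up (pressing the black thumb tail raises a tag). Nothing is to be picked up: leave the three parts standing where they are and the gear's tag as it is.

Things in the scene. Friction and masses are not known exactly. Their poses are not given: they have to be found in the camera images.
- board: pale grey inspection board, 155 x 400 x 12 mm, fixed on the bench; origin on its underside, x away from the robot (plate from -75 to +80 mm), y to the left along it, z up. Along its near half lie three round black mats (bays, 136 mm apart), each with a part on it; 80 mm behind each bay, along the board's +x, stands the hinged flip tag of that bay on a dark bracket.
- piston: light grey piston, 63 mm across and 54 mm high, loose, standing on one of the three bay mats; origin at the centre of its underside, z up
- gear: grey toothed gear, 68 mm across and 18 mm high, loose, lying flat on one of the bay mats; origin at the centre of its underside, z up
- spring: light grey coil valve spring, 28 mm across and 42 mm high, loose, standing upright on one of the bay mats; origin at the centre of its underside, z up
- bay_left (a point): centre of the top of the left bay's mat (72 mm across, 14 mm above the bench); the part nearest to it belongs to the left tag
- bay_middle (a point): centre of the top of the middle bay's mat (72 mm across, 14 mm above the bench); the part nearest to it belongs to the middle tag
- bay_right (a point): centre of the top of the right bay's mat (72 mm across, 14 mm above the bench); the part nearest to it belongs to the right tag
- hinge_left (a point): middle of the hinge axis of the left tag, along the board's x, 60 mm above the bench. The two bracket posts (31 mm either side along the axis, 5 mm thick, 9 mm along y) reach 3 mm above it. Below the tail is free down to 44 mm under the axis. A tip beside the hinge (axis 8 mm from its near face) that presses the tail 14 mm under the axis sets the blade at about 1.2 rad
- hinge_middle (a point): middle of the hinge axis of the middle tag, along the board's x, 60 mm above the bench. The two bracket posts (31 mm either side along the axis, 5 mm thick, 9 mm along y) reach 3 mm above it. Below the tail is free down to 44 mm under the axis. A tip beside the hinge (axis 8 mm from its near face) that presses the tail 14 mm under the axis sets the blade at about 1.2 rad
- hinge_right (a point): middle of the hinge axis of the right tag, along the board's x, 60 mm above the bench. The two bracket posts (31 mm either side along the axis, 5 mm thick, 9 mm along y) reach 3 mm above it. Below the tail is free down to 44 mm under the axis. A tip beside the hinge (axis 8 mm from its near face) that presses the tail 14 mm under the axis sets the blade at about 1.2 rad
- edge_left (a point): middle of the left tag's free edge, 50 mm from its hinge. The tag is one stiff plate, 50 mm wide along the hinge, 5 mm thick: the blade, one face red with a white bar, the other green with a white disc, and on the other side of the hinge a ribbed black thumb tail 27 mm long, opposite the blade. The tail pressed down raises the blade
- edge_middle (a point): middle of the middle tag's free edge, 50 mm from its hinge. The tag is one stiff plate, 50 mm wide along the hinge, 5 mm thick: the blade, one face red with a white bar, the other green with a white disc, and on the other side of the hinge a ribbed black thumb tail 27 mm long, opposite the blade. The tail pressed down raises the blade
- edge_right (a point): middle of the right tag's free edge, 50 mm from its hinge. The tag is one stiff plate, 50 mm wide along the hinge, 5 mm thick: the blade, one face red with a white bar, the other green with a white disc, and on the other side of the hinge a ribbed black thumb tail 27 mm long, opposite the blade. The tail pressed down raises the blade
- tag_left (a joint): angle of the left tag (rad): 0 = flat, blade toward the board's +y (left), red face up; 1.57 = blade upright; 3.14 = turned over, flat toward -y (right), green face up, against its stop; starts at 0 to 0.3. Stiff hinge (0.03 N m): it stays where it is left. Raised above 1 rad, the blade can be pushed over from the left with a finger passing above the hinge; then press it flat
- tag_middle (a joint): angle of the middle tag (rad): 0 = flat, blade toward the board's +y (left), red face up; 1.57 = blade upright; 3.14 = turned over, flat toward -y (right), green face up, against its stop; starts at 0 to 0.3. Stiff hinge (0.03 N m): it stays where it is left. Raised above 1 rad, the blade can be pushed over from the left with a finger passing above the hinge; then press it flat
- tag_right (a joint): angle of the right tag (rad): 0 = flat, blade toward the board's +y (left), red face up; 1.57 = blade upright; 3.14 = turned over, flat toward -y (right), green face up, against its stop; starts at 0 to 0.3. Stiff hinge (0.03 N m): it stays where it is left. Raised above 1 rad, the blade can be pushed over from the left with a finger passing above the hinge; then press it flat
Things that resemble listed ones, but are neither listed nor needed, are in the scene too. What is shaped like the spring but pink or purple is not meant.

How it is judged:
By the outcome, as a careful person would: the job done as asked, in the order asked, and still so for the second after the job is handed in, with the robot touching nothing.
It also fails if it takes over 58 s, if anything falls off the work surface, if the arm or the gripper's body presses on something with over 40 N, if the wrist force passes 120 N, or if a joint passes its speed limit or range.

## Working session

There is one attempt and no reset: what is moved stays moved. The work goes in short steps, Python scripts to look and compute and a tool call to move; the robot and the scene stay as the last step left them, time stands still between calls to the robot, and variables do not carry over. Pictures are saved under pics/ and viewed, at most 10 in all, crops included, and the job is handed in when it is done.

Besides the shell and the picture viewer there is one more tool, called after "Emit:" as name(argument=value, ...) on one line, values as JSON. carry_out: Moves the arm, as the interface text tells. Its arguments: {"type":"object","properties":{"increments":{"type":"array","items":{"type":"array","items":{"type":"number"}}}},"required":["increments"]}

```bash
mkdir -p pics; cat > h.py <<'E'
import numpy as np, cv2
from workcell import manip
def cam(n):
    m=manip.camera_model(n); f=210/np.tan(np.radians(m["vertical_fov"])/2)
    K=np.array([[f,0,m["cx"]],[0,f,m["cy"]],[0,0,1]])
    if "rvec" in m:
        R=cv2.Rodrigues(np.array(m["rvec"],float))[0]; t=np.array(m["tvec"],float).ravel()
    else:
        s=manip.read_state(); T=np.eye(4); T[:3,:3]=cv2.Rodrigues(np.array(s["eef_rot"],float))[0]; T[:3,3]=s["ee_pos"]
        W=np.linalg.inv(T@np.array(m["tool_from_camera"])); R=W[:3,:3]; t=W[:3,3]
    return K,R,t
def ray(c,px,z):
    K,R,t=c; o=-R.T@t; d=R.T@np.linalg.solve(K,[px[0],px[1],1]); return o+d*(z-o[2])/d[2]
def proj(c,P):
    K,R,t=c; p=K@(R@np.array(P,float)+t); return p[:2]/p[2]
def snap(n,f):
    im=cv2.cvtColor(manip.camera(n),cv2.COLOR_RGB2BGR); cv2.imwrite(f,im); return im
E
python3 - <<'E'
from h import *
a=snap("top","pics/top.png");b=snap("scene","pics/scene.png")
print(manip.camera_model("top"),manip.camera_model("scene"));print(manip.read_state())
E
```

```text
{'vertical_fov': 49.682820138543704, 'cx': 279.47521964559957, 'cy': 208.60317728821292, 'rvec': array([ 2.13609066, -2.14757168,  0.18630184]), 'tvec': array([ -59.47216622,  453.54903982, 1035.74630797])} {'vertical_fov': 50.77197829262263, 'cx': 280.46812035493406, 'cy': 216.748025257588, 'rvec': array([ 0.79193718, -2.49134003,  1.19747934]), 'tvec': array([339.22191973, 262.34314262, 740.16709077])}
{'clock': 0.1, 'joints': array([-1.45699256e+00,  3.42655177e-01,  1.52489813e+00,  4.86326302e-05,
        1.27537890e+00, -1.46027232e-01]), 'joint_velocities': array([ 0.00158588, -0.00225936, -0.00199282, -0.00029625,  0.00034223,
       -0.00046513]), 'joint_efforts': array([ 9.60224606e-04, -4.32003200e+01, -2.44694102e+01,  7.17705977e-02,
        5.26014436e-02, -4.18698096e-05]), 'ee_pos': array([ 134.86424502, -507.02649361,  226.1214973 ]), 'eef_rot': array([-3.11379349e+00, -4.06798931e-01, -1.06913258e-04]), 'wrist_force': array([0.25243315, 0.16094614, 0.1128393 ]), 'wrist_torque': array([ 0.0474314 , -0.00165932, -0.00158175]), 'grip_force': 0.0, 'opening': 0.9972324631856545}
```

View pics/top.png

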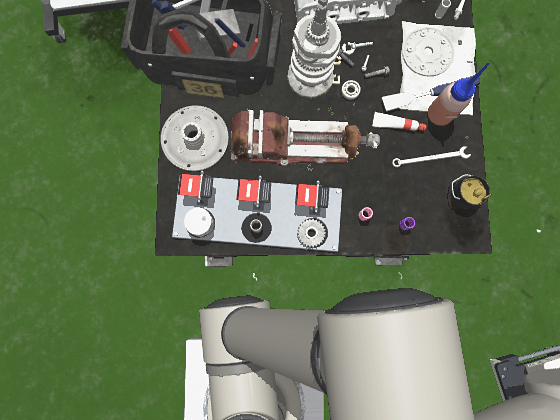

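View pics/scene.png

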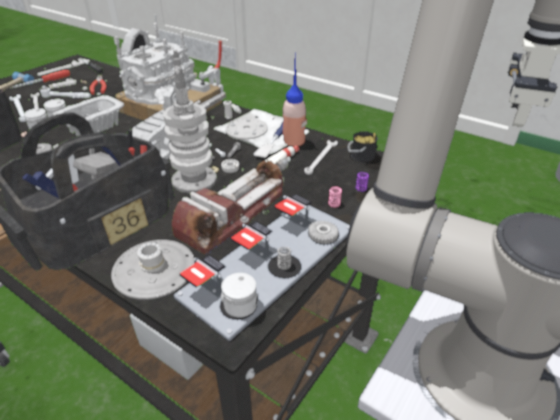

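The top view shows the piston at (200,222) on the left, the spring at (257,226) in the middle and the gear at (312,233) on the right. Their tags are at (191,185), (249,190) and (308,195). Lookalikes to ignore are the pink spring (366,213), the purple spring (407,223) and the hub on the round plate (193,133). By the description, I want the left tag first, then the middle one.

```bash
python3 - <<'E'
from h import *
for n in ("top","scene"):
    im=cv2.imread(f"pics/{n}.png"); c=cam(n); b,g,r=[im[...,i].astype(int) for i in range(3)]
    roi=np.zeros(im.shape[:2],bool)
    if n=="top": roi[165:255,165:350]=1
    else: roi[190:325,170:360]=1
    red=((r>150)&(g<90)&(b<90)&roi).astype(np.uint8)
    red=cv2.morphologyEx(red,cv2.MORPH_CLOSE,np.ones((5,5)))
    k,_,st,ce=cv2.connectedComponentsWithStats(red)
    for i in range(1,k):
        if st[i,4]>80: print(n,st[i],ce[i].round(1),ray(c,ce[i],65).round(1), [ray(c,p,62).round(0)[:2].tolist() for p in cv2.boxPoints(cv2.minAreaRect(np.argwhere(cv2.UMat(red).get()*0+(_==i))[:,::-1].astype(np.float32)))])
    if n=="top":
        bd=((b>r+8)&(r>120)&(r<225)&roi).astype(np.uint8)
        bd=cv2.morphologyEx(bd,cv2.MORPH_OPEN,np.ones((3,3)))
        cnt=max(cv2.findContours(bd,0,2)[0],key=cv2.contourArea)
        R=cv2.minAreaRect(cnt); print(R)
        for p in cv2.boxPoints(R): print(p,ray(c,p,12).round(1))
        cv2.imwrite("pics/topc.png",cv2.resize(im[165:255,165:350],None,fx=4,fy=4,interpolation=cv2.INTER_CUBIC))
E
```

```text
((283.4862060546875, 214.66552734375), (42.27014923095703, 62.86542892456055), 4.763641834259033)
[259.81378 244.2345 ] [371.3 -14.7  12. ]
[265.0345  181.58621] [524.4 -27.3  12. ]
[307.15863 185.09656] [ 515.3 -130.2   12. ]
[301.93793 247.74484] [ 362.4 -115.3   12. ]
```

View pics/topc.png

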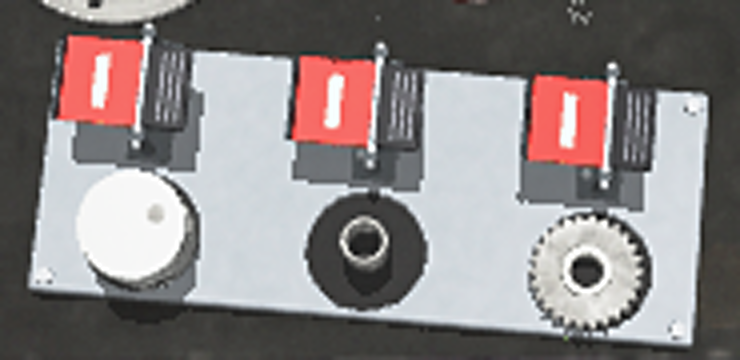

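The crop confirms the choice: piston, spring and gear run left to right. The hinge axes run (149,30)-(136,145), (381,48)-(370,162) and (613,67)-(604,183) in crop pixels, and all tags are red side up.

```bash
python3 - <<'E'
from h import *
c=cam("top")
f=lambda p,z: ray(c,(p[0]/4+165-.4,p[1]/4+165-.4),z).round(1)
for n,p in dict(LB=(30,288),RB=(690,345),RT=(709,92)).items(): print(n,f(p,12))
for n,a,b in (("L",(149,30),(136,145)),("M",(381,48),(370,162)),("R",(613,67),(604,183))):
    A,B=f(a,62),f(b,62); print(n,A,B,(A+B)/2,np.linalg.norm(A-B))
for n,p in dict(Ledge=(62,80),Medge=(295,97),Ltail=(186,90),Mtail=(418,108)).items(): print(n,f(p,60))
print("piston",f((133,224),68),"spring",f((364,240),56),"gear",f((587,269),32))
E
```

```text
LB [390.7 195.   12. ]
RB [ 354.5 -199.2   12. ]
RT [ 508.7 -215.    12. ]
L [536.4 119.2  62. ] [468.2 125.3  62. ] [502.3  122.25  62.  ] 68.47225715572694
M [525.1 -16.2  62. ] [457.6  -9.9  62. ] [491.35 -13.05  62.  ] 67.79336250695934
R [ 513.3 -151.6   62. ] [ 444.7 -145.1   62. ] [ 479.   -148.35   62.  ] 68.9072565119233
Ledge [507.2 169.5  60. ]
Medge [496.5  33.9  60. ]
Ltail [501.   97.3  60. ]
Mtail [489.7 -37.7  60. ]
piston [421.3 124.9  68. ] spring [413.   -6.3  56. ] gear [ 398.2 -136.8   32. ]
```

```bash
cat >> h.py <<'E'
from scipy.spatial.transform import Rotation as Ro
yaw=np.radians(-5.25); X=np.array([np.cos(yaw),np.sin(yaw),0]); Y=np.array([-X[1],X[0],0])
Rt=np.c_[Y,X,[0,0,-1]]  # tool x=board y, tool y=board x, z down
H=dict(L=np.array([502.3,122.2,60]),M=np.array([491.3,-13,60]))
def go(P):
    s=manip.read_state(); R=Ro.from_rotvec(s["eef_rot"]); 
    print((R.inv().apply(np.array(P)-s["ee_pos"])).round(1), np.degrees((R.inv()*Ro.from_matrix(Rt)).as_rotvec()).round(2))
def tgt(k,dx,dy,dz): return H[k]+dx*X+dy*Y+[0,0,dz]
E
python3 -c "
from h import *
print(tgt('L',0,-17.5,130)); go(tgt('L',0,-17.5,130))"
```

```text
[500.69872167 104.77341377 190.        ]
[ 510.7 -497.2   36.9] [-6.000e-02 -6.000e-02 -6.986e+01]
```

Emit:
carry_out(increments=[[42, -41, 0, 0, 0, -7, -1], [84, -82, 0, 0, 0, -14, -1], [126, -123, 0, 0, 0, -21, -1], [168, -164, 0, 0, 0, -28, -1], [210, -205, 0, 0, 0, -35, -1], [252, -246, 0, 0, 0, -42, -1], [294, -287, 0, 0, 0, -49, -1], [336, -328, 0, 0, 0, -56, -1], [378, -369, 0, 0, 0, -63, -1], [420, -410, 0, 0, 0, -69.86, -1], [462, -450, 0, 0, 0, -69.86, -1], [510.7, -497.2, 0, 0, 0, -69.86, -1]])

```text
clock: 1.1
ee_pos: [391.6, -76.0, 226.7]
eef_rot: [2.32, 2.118, -0.0]
wrist_force: [0.8, -1.0, 0.6]
opening: 0.18
grip_force: 0.0
```

```bash
python3 -c "
from h import *
print(tgt('L',0,-17.5,130),manip.read_state()['ee_pos']); go(tgt('L',0,-17.5,130))"
```

```text
[500.69872167 104.77341377 190.        ] [391.57798031 -75.98047369 226.72031384]
[189.9  92.2  36.7] [0.01 0.01 0.02]
```

Emit:
carry_out(increments=[[38, 18, 7, 0, 0, 0, -1], [76, 37, 15, 0, 0, 0, -1], [114, 55, 22, 0, 0, 0, -1], [152, 74, 30, 0, 0, 0, -1], [190, 92, 36, 0, 0, 0, -1], [190, 92, 36, 0, 0, 0, -1], [190, 92, 36, 0, 0, 0, -1], [190, 92, 36, 0, 0, 0, -1], [190, 92, 36, 0, 0, 0, -1]])

```text
clock: 1.85
ee_pos: [499.6, 101.6, 190.8]
eef_rot: [2.322, 2.116, -0.001]
wrist_force: [-0.3, -0.7, 0.7]
opening: 0.006
grip_force: 0.0
```

```bash
python3 -c "
from h import *
snap('wrist','pics/w1.png'); c=cam('wrist')
for k in 'LM': print(k,proj(c,tgt(k,0,0,0)),proj(c,tgt(k,31,0,3)),proj(c,tgt(k,-31,0,3)),proj(c,tgt(k,0,-27,-5)))
print(tgt('L',0,-17.5,130),manip.read_state()['ee_pos']); go(tgt('L',0,-17.5,130))"
```

```text
L [283.81968746 186.99244012] [317.23911054 187.44690068] [250.39997722 187.60242369] [283.89161384 213.59224943]
M [285.49607495 315.23755505] [315.36573081 316.8042346 ] [255.6560793  316.93263767] [285.50252445 334.67534564]
[500.69872167 104.77341377 190.        ] [499.69175103 101.3875257  190.98902885]
[3.5 0.7 1. ] [ 0.    0.02 -0.1 ]
```

View pics/w1.png

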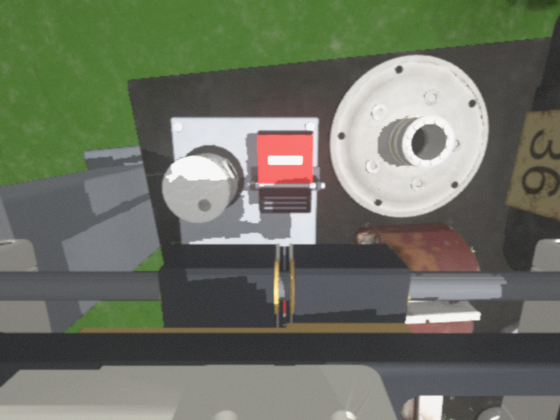

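The wrist view shows the left hinge axis at row 186 between posts at columns 252 and 322. That is within about 3 mm of the prediction. The red blade is to the left and the black tail at (286,200) to the right.

Emit:
carry_out(increments=[[4.5, 2.7, 25, 0, 0, 0, -1], [4.5, 2.7, 50, 0, 0, 0, -1], [4.5, 2.7, 75, 0, 0, 0, -1], [4.5, 2.7, 95, 0, 0, 0, -1], [4.5, 2.7, 110, 0, 0, 0, -1], [4.5, 2.7, 115, 0, 0, 0, -1], [4.5, 2.7, 115, 0, 0, 0, -1], [4.5, 2.7, 115, 0, 0, 0, -1], [4.5, 2.7, 115, 0, 0, 0, -1]])

```text
clock: 2.65
ee_pos: [504.1, 106.5, 77.0]
eef_rot: [2.32, 2.115, 0.003]
wrist_force: [-1.1, -0.0, 0.1]
opening: 0.003
grip_force: 0.0
```

```bash
sed -i "s/^H=.*/H=dict(L=np.array([502.3,122.2,60])+2*X+Y,M=np.array([491.3,-13,60])+2*X+Y)/" h.py; python3 -c "
from h import *
print(manip.read_state()['ee_pos']); go(tgt('L',0,-17.5,-14))"
```

```text
[504.14553808 106.54106321  77.04938123]
[-1.1 -1.3 31. ] [ 0.14 -0.01 -0.04]
```

Emit:
carry_out(increments=[[-1, -1, 5, 0, 0, 0, -1], [-1, -1, 10, 0, 0, 0, -1], [-1, -1, 14, 0, 0, 0, -1], [-1, -1, 18, 0, 0, 0, -1], [-1, -1, 21, 0, 0, 0, -1], [-1, -1, 24, 0, 0, 0, -1], [-1, -1, 27, 0, 0, 0, -1], [-1, -1, 30, 0, 0, 0, -1], [-1, -1, 31, 0, 0, 0, -1], [-1, -1, 31, 0, 0, 0, -1], [-1, -1, 31, 0, 0, 0, -1]])

```text
clock: 3.57
ee_pos: [501.9, 106.0, 44.4]
eef_rot: [-2.321, -2.117, 0.001]
wrist_force: [-0.4, -0.4, -0.4]
opening: 0.006
grip_force: 0.6
```

```bash
cat > look.py <<'E'
from h import *
import sys
a=snap("scene","pics/s_"+sys.argv[1]+".png"); b=snap("wrist","pics/wr_"+sys.argv[1]+".png")
cv2.imwrite("pics/c_"+sys.argv[1]+".png",np.hstack([cv2.resize(a[180:330,165:365],(533,400),interpolation=cv2.INTER_CUBIC),cv2.resize(b[:,:],(0,0),fx=.46,fy=.46)]) if 0 else cv2.resize(a[180:330,165:365],(800,600),interpolation=cv2.INTER_CUBIC))
s=manip.read_state(); print(s["clock"],s["ee_pos"],s["wrist_force"])
E
python3 look.py 1
```

```text
3.6667 [501.95832781 106.00398016  44.46668529] [ 0.58666727 -0.49358747 -1.16977886]
```

View pics/c_1.png

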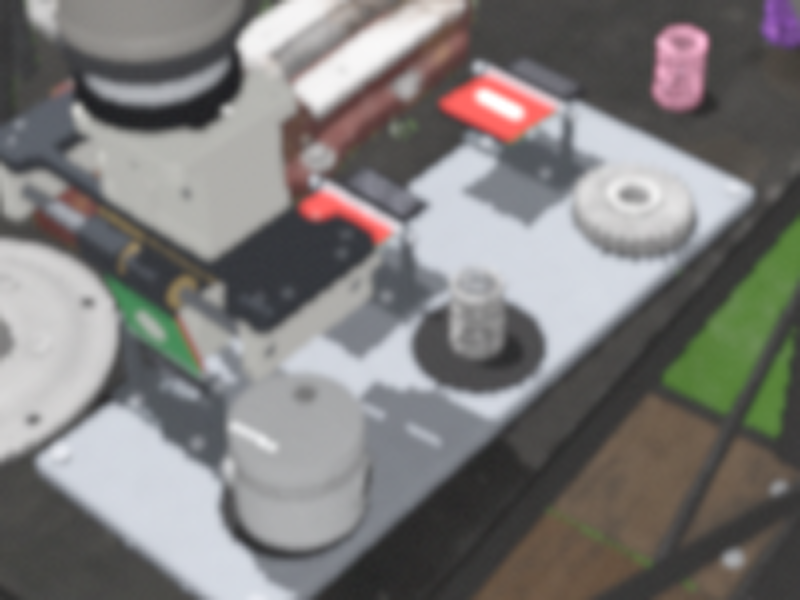

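The scene view shows the left tag raised: its green underside is visible at (155,325) and the other tags are untouched. Next I go up, across to the blade's left, and down.

Emit:
carry_out(increments=[[-1, 1, -20, 0, 0, 0, -1], [-1, 1, -55, 0, 0, 0, -1], [-1, 1, -90, 0, 0, 0, -1], [0, 1, -105, 0, 0, 0, -1], [30, 1, -105, 0, 0, 0, -1], [62, 1, -105, 0, 0, 0, -1], [64, 1, -105, 0, 0, 0, -1], [64, 1, -95, 0, 0, 0, -1], [64, 1, -65, 0, 0, 0, -1], [64, 1, -41, 0, 0, 0, -1], [64, 1, -41, 0, 0, 0, -1], [64, 1, -41, 0, 0, 0, -1]])

```text
clock: 4.67
ee_pos: [507.9, 168.7, 84.3]
eef_rot: [-2.32, -2.115, 0.006]
wrist_force: [-0.3, -0.1, -0.2]
opening: 0.003
grip_force: 0.0
```

```bash
python3 -c "
from h import *
print(manip.read_state()['ee_pos']); go(tgt('L',0,45,25))"
```

```text
[507.91419022 168.73173517  84.34163245]
[-0.9  0.7 -0.7] [-0.22  0.07 -0.04]
```

Emit:
carry_out(increments=[[-10, 0.5, -1, 0, 0, 0, -1], [-16, 0.5, -1, 0, 0, 0, -1], [-22, 0.5, -1, 0, 0, 0, -1], [-27, 0.5, -1, 0, 0, 0, -1], [-32, 0.5, -1, 0, 0, 0, -1], [-37, 0.5, -1, 0, 0, 0, -1], [-42, 0.5, -1, 0, 0, 0, -1], [-47, 0.5, -1, 0, 0, 0, -1], [-52, 0.5, -1, 0, 0, 0, -1], [-57, 0.5, -1, 0, 0, 0, -1], [-61, 0.5, -1, 0, 0, 0, -1], [-61, 0.5, -1, 0, 0, 0, -1]])

```text
clock: 5.67
ee_pos: [503.8, 108.0, 86.6]
eef_rot: [2.321, 2.117, -0.001]
wrist_force: [-0.0, 0.0, 0.5]
opening: 0.006
grip_force: 0.1
```

Emit:
carry_out(increments=[[-4, 0, 3, 0, 0, 0, -1], [-7, 0, 6, 0, 0, 0, -1], [-10, 0, 9, 0, 0, 0, -1], [-12, 0, 12, 0, 0, 0, -1], [-14, 0, 15, 0, 0, 0, -1], [-15, 0, 18, 0, 0, 0, -1], [-15, 0, 20, 0, 0, 0, -1], [-15, 0, 22, 0, 0, 0, -1], [-15, 0, 22, 0, 0, 0, -1], [-15, 0, 22, 0, 0, 0, -1]])

```text
clock: 6.5
ee_pos: [502.5, 94.0, 64.6]
eef_rot: [-2.321, -2.117, 0.0]
wrist_force: [0.2, -0.2, 0.5]
opening: 0.006
grip_force: 0.0
```

```bash
python3 -c "
from h import *
print(manip.read_state()['ee_pos']); go(tgt('L',0,-30,2.5))"
```

```text
[502.50180055  93.9895772   64.56363654]
[-0.9 -0.8  2.1] [-0.02  0.01  0.  ]
```

Emit:
carry_out(increments=[[-1, 0, 1, 0, 0, 0, -1], [-1, 0, 2, 0, 0, 0, -1], [-1, 0, 2, 0, 0, 0, -1], [-1, 0, 2, 0, 0, 0, -1]])

```text
clock: 6.83
ee_pos: [502.6, 92.9, 62.8]
eef_rot: [2.321, 2.117, 0.0]
wrist_force: [0.2, -0.5, 0.8]
opening: 0.003
grip_force: 0.4
```

Emit:
carry_out(increments=[[0, 0, 0.5, 0, 0, 0, -1], [0, 0, 1, 0, 0, 0, -1], [0, 0, 1.5, 0, 0, 0, -1], [0, 0, 1.5, 0, 0, 0, -1], [0, 0, 1.5, 0, 0, 0, -1]])

```text
clock: 7.25
ee_pos: [502.8, 92.9, 62.5]
eef_rot: [2.32, 2.117, 0.001]
wrist_force: [-3.7, -0.6, 13.1]
opening: 0.005
grip_force: 6.1
```

13 N at z = 62.5 means the left tag is against its stop. I'll lift and move over the middle tail.

Emit:
carry_out(increments=[[0, 0, -20, 0, 0, 0, -1], [0, 0, -60, 0, 0, 0, -1], [0, 0, -100, 0, 0, 0, -1], [-40, 1, -100, 0, 0, 0, -1], [-80, 1, -100, 0, 0, 0, -1], [-120, 1, -100, 0, 0, 0, -1], [-122, 1, -100, 0, 0, 0, -1], [-122, 1, -100, 0, 0, 0, -1], [-122, 1, -100, 0, 0, 0, -1], [-122, 1, -100, 0, 0, 0, -1]])

```text
clock: 8.08
ee_pos: [492.3, -27.6, 161.0]
eef_rot: [-2.32, -2.118, 0.0]
wrist_force: [0.3, -0.2, -0.1]
opening: 0.005
grip_force: 0.0
```

```bash
python3 look.py 2; python3 -c "
from h import *
a=cv2.imread('pics/c_2.png');b=cv2.imread('pics/wr_2.png')
cv2.imwrite('pics/m2.png',np.hstack([cv2.resize(a,(400,300)),cv2.resize(b,(400,300))]))
c=cam('wrist')
for k in 'LM': print(k,proj(c,tgt(k,31,0,3)),proj(c,tgt(k,-31,0,3)))
go(tgt('M',0,-17.5,15))"
```

```text
8.1833 [492.34963274 -27.34881656 161.06319805] [ 0.4904261   0.41389439 -0.01601782]
L [323.28543915  17.94569055] [238.18151893  17.82845022]
M [319.60157982 200.36843885] [245.70899765 200.27596256]
[-2.3 -0.3 86.1] [-0.02 -0.01  0.11]
```

View pics/m2.png

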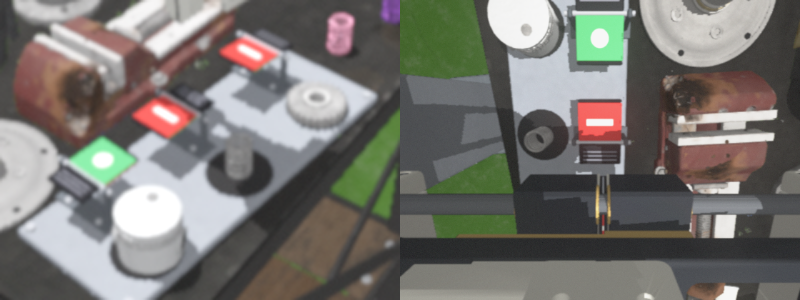

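The left tag now lies flat, green up, with the piston untouched. The middle hinge is at wrist row 197, columns 238–322, about 2 mm from the prediction. The vise is close on the far side, so I'll check its height before lowering the gripper body there.

```bash
python3 -c "
from h import *
a=cv2.imread('pics/top.png')[100:170,225:315];b=cv2.imread('pics/wr_2.png')[80:280,350:560]
a=cv2.resize(a,(400,311));b=cv2.resize(b,(400,381))
o=np.zeros((381,800,3),np.uint8);o[:311,:400]=a;o[:,400:]=b;cv2.imwrite('pics/m3.png',o)"
```

```text
(no output)
```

View pics/m3.png

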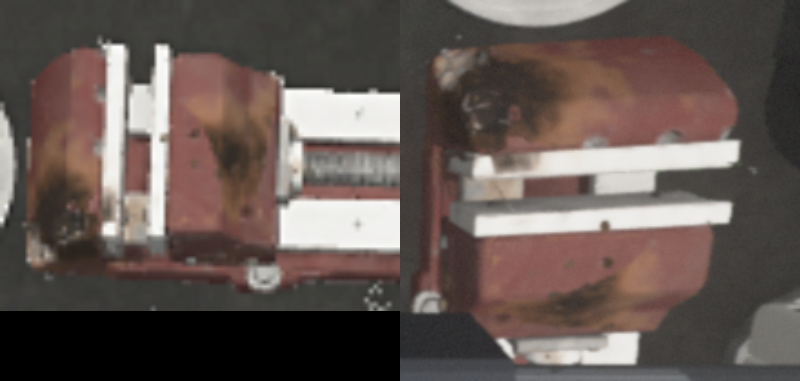

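```bash
python3 -c "
from h import *
ct=cam('top');cw=cam('wrist')
for a,b in (((117,45),(738,145)),((163,45),(731,205)),((115,250),(475,168)),((157,250),(465,228)),((260,225),(490,318))):
    p=(225+a[0]/4.444,100+a[1]/4.444);q=(350+(b[0]-400)*.525,80+b[1]*.525)
    P=[c[0]@np.c_[c[1],c[2]] for c in (ct,cw)]
    X4=cv2.triangulatePoints(P[0],P[1],np.array(p).reshape(2,1),np.array(q).reshape(2,1)).ravel();W=X4[:3]/X4[3]
    print(W.round(0),(proj(ct,W)-p).round(1))
"
```

```text
[684.   5.  75.] [-0.6 -0.3]
[685. -20.  73.] [-0.5 -0.4]
[578.   6.  61.] [-0.2 -1.2]
[573. -17.  71.] [-0.  -0.6]
[596. -72.  39.] [-0.1 -0.4]
```

The vise top is at about 75 mm and the body bottom stays at 112 mm or higher, so it clears. Pressing the middle tail.

Emit:
carry_out(increments=[[-1.5, 0, 25, 0, 0, 0, -1], [-1.5, 0, 55, 0, 0, 0, -1], [-1.5, 0, 78, 0, 0, 0, -1], [-1.5, 0, 86, 0, 0, 0, -1], [-1.5, 0, 90, 0, 0, 0, -1], [-1.5, 0, 95, 0, 0, 0, -1], [-1.5, 0, 99, 0, 0, 0, -1], [-1.5, 0, 103, 0, 0, 0, -1], [-1.5, 0, 107, 0, 0, 0, -1], [-1.5, 0, 111, 0, 0, 0, -1], [-1.5, 0, 115, 0, 0, 0, -1], [-1.5, 0, 115.5, 0, 0, 0, -1]])

```text
clock: 9.18
ee_pos: [492.6, -30.4, 45.8]
eef_rot: [2.32, 2.116, 0.001]
wrist_force: [0.2, -1.3, 2.0]
opening: 0.001
grip_force: 1.0
```

Emit:
carry_out(increments=[[0, 0, 0, 0, 0, 0, -1], [0, 0, 0, 0, 0, 0, -1]])

```text
clock: 9.35
ee_pos: [492.5, -30.3, 45.9]
eef_rot: [2.32, 2.117, 0.0]
wrist_force: [1.1, -1.5, 0.2]
opening: 0.002
grip_force: 0.9
```

```bash
python3 -c "
from h import *
go(tgt('M',0,-17.5,-14))"
```

```text
[ 0.6 -0.8 -0.1] [ 0.05  0.02 -0.01]
```

Emit:
carry_out(increments=[[0, 0, -20, 0, 0, 0, -1], [0, 0, -55, 0, 0, 0, -1], [0, 0, -90, 0, 0, 0, -1], [0, 0, -105, 0, 0, 0, -1], [30, 0, -105, 0, 0, 0, -1], [60, 0, -105, 0, 0, 0, -1], [62, 0, -105, 0, 0, 0, -1], [62, 0, -95, 0, 0, 0, -1], [62, 0, -65, 0, 0, 0, -1], [62, 0, -40, 0, 0, 0, -1], [62, 0, -40, 0, 0, 0, -1], [62, 0, -40, 0, 0, 0, -1]])

```text
clock: 10.35
ee_pos: [496.8, 31.7, 85.0]
eef_rot: [-2.319, -2.116, 0.004]
wrist_force: [1.3, -0.1, 0.1]
opening: 0.003
grip_force: 0.0
```

Emit:
carry_out(increments=[[-10, 0, 0, 0, 0, 0, -1], [-16, 0, 0, 0, 0, 0, -1], [-22, 0, 0, 0, 0, 0, -1], [-27, 0, 0, 0, 0, 0, -1], [-32, 0, 0, 0, 0, 0, -1], [-37, 0, 0, 0, 0, 0, -1], [-42, 0, 0, 0, 0, 0, -1], [-47, 0, 0, 0, 0, 0, -1], [-52, 0, 0, 0, 0, 0, -1], [-57, 0, 0, 0, 0, 0, -1], [-61, 0, 0, 0, 0, 0, -1], [-61, 0, 0, 0, 0, 0, -1]])

```text
clock: 11.35
ee_pos: [492.2, -30.0, 85.7]
eef_rot: [2.321, 2.116, -0.001]
wrist_force: [0.2, -0.2, 0.5]
opening: 0.008
grip_force: 0.1
```

```bash
python3 -c "
from h import *
go(tgt('M',0,-31,4.5))"
```

```text
[-13.2  -0.5  21.2] [-0.01  0.02 -0.04]
```

Emit:
carry_out(increments=[[-4, 0, 3, 0, 0, 0, -1], [-7, 0, 6, 0, 0, 0, -1], [-10, 0, 9, 0, 0, 0, -1], [-12, 0, 12, 0, 0, 0, -1], [-13, 0, 15, 0, 0, 0, -1], [-13, 0, 18, 0, 0, 0, -1], [-13, 0, 20, 0, 0, 0, -1], [-13, 0, 21, 0, 0, 0, -1], [-13, 0, 22, 0, 0, 0, -1], [-13, 0, 22.5, 0, 0, 0, -1], [-13, 0, 22.5, 0, 0, 0, -1]])

```text
clock: 12.27
ee_pos: [491.1, -42.0, 63.1]
eef_rot: [-2.321, -2.117, 0.0]
wrist_force: [-0.2, -0.1, -0.4]
opening: 0.007
grip_force: 0.0
```

Emit:
carry_out(increments=[[0, 0, 0.5, 0, 0, 0, -1], [0, 0, 1, 0, 0, 0, -1], [0, 0, 1.5, 0, 0, 0, -1], [0, 0, 1.5, 0, 0, 0, -1]])

```text
clock: 12.6
ee_pos: [491.2, -42.0, 62.5]
eef_rot: [2.32, 2.117, 0.0]
wrist_force: [-3.1, -0.1, 9.0]
opening: 0.007
grip_force: 4.3
```

9 N against the stop. I'll lift clear, move away and check.

Emit:
carry_out(increments=[[0, 0, -20, 0, 0, 0, -1], [0, 0, -60, 0, 0, 0, -1], [0, 0, -100, 0, 0, 0, -1], [0, 0, -130, 0, 0, 0, -1], [-40, 0, -130, 0, 0, 0, -1], [-80, 0, -130, 0, 0, 0, -1], [-120, 0, -130, 0, 0, 0, -1], [-160, 0, -130, 0, 0, 0, -1], [-160, 0, -130, 0, 0, 0, -1], [-160, 0, -130, 0, 0, 0, -1], [-160, 0, -130, 0, 0, 0, -1], [-160, 0, -130, 0, 0, 0, -1]])

```text
clock: 13.6
ee_pos: [476.5, -200.1, 191.6]
eef_rot: [-2.319, -2.118, -0.0]
wrist_force: [-1.3, 0.0, 0.4]
opening: 0.003
grip_force: 0.0
```

```bash
python3 look.py 3
```

```text
13.7 [ 476.65348822 -199.99094315  191.74600791] [-0.446533   -0.56417152 -0.44932283]
```

View pics/c_3.png

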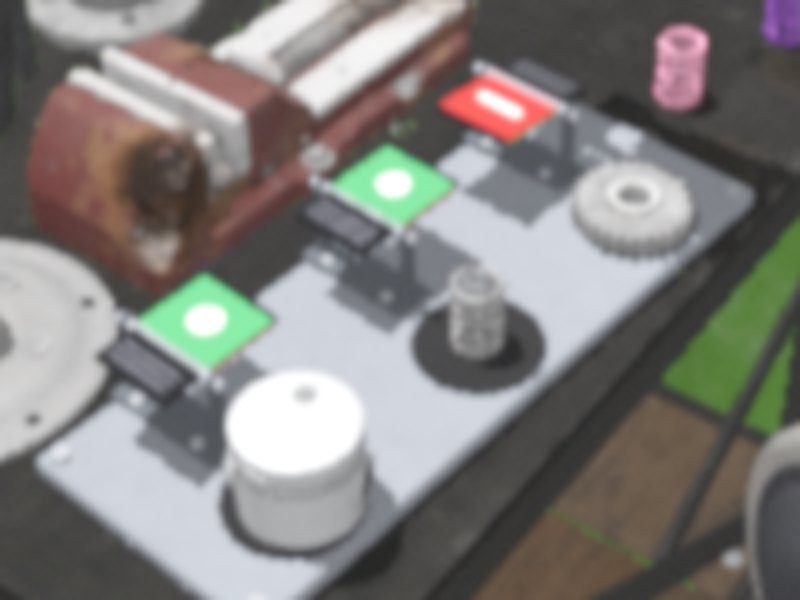

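The left (205,320) and middle (395,185) tags lie flat, green up. The gear's tag (500,105) is still red and the three parts stand where they were.

```bash
python3 -c "
from workcell import manip
print(manip.hand_in())"
```

```text
the job is handed in; nothing more can be done
None
```

The piston's tag and then the valve spring's tag are flipped flat with the green face up; the gear's tag and the three parts are as they were, and the job was handed in at about 14 s.

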